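# Make up two sugar-craft class kits

### The job

Make up the two class kits from the stock on the worktop: the red paint bottle and the pink blossom cutter go in the pink tray; the silver paint bottle, the plain round cutter and the black-lidded pot go in the blue tray. In each tray the bottle stands in the middle pocket and every other piece has an end pocket to itself, all upright and flat on the pocket floor, set down gently rather than dropped. Leave the white-lidded pot and the plunger cutter standing where they are.

Things in the scene. Friction and masses are not known exactly. Their poses are not given: they have to be found in the camera images.
- tray_pink: pink kit tray, fixed to the worktop: 78 mm (x) by 206 mm (y), 10 mm high, open on top. Origin: centre of its underside. Three equal pockets in a row along its y, centres at y = -67, 0 and +67 mm, each 70 mm (x) by 64 mm (y) inside. Floor 3 mm thick; outer walls 4 mm thick, 10 mm high; dividers 3 mm thick, 9 mm high; a 5 mm lip at each end. The same either way round
- tray_blue: blue kit tray, fixed to the worktop: 78 mm (x) by 206 mm (y), 10 mm high, open on top. Origin: centre of its underside. Three equal pockets in a row along its y, centres at y = -67, 0 and +67 mm, each 70 mm (x) by 64 mm (y) inside. Floor 3 mm thick; outer walls 4 mm thick, 10 mm high; dividers 3 mm thick, 9 mm high; a 5 mm lip at each end. The same either way round
- paint_ruby: paint bottle of crimson-red glass with a black cap, standing, 35 mm across the body (cylindrical, grasp it there), 63 mm tall, about 50 g. Origin: centre of its underside; z is up
- paint_silver: paint bottle of silvery pale-grey glass with a white cap, standing, 35 mm across the body (cylindrical, grasp it there), 63 mm tall, about 50 g. Origin: centre of its underside; z is up
- blossom_cutter: hot-pink blossom-shaped (five-lobed) open cutter, 44 mm across, 20 mm high, about 20 g; grasp across its outside at any angle. Origin: centre of its underside; z is up
- round_cutter_1: plain round tin cutter, a silvery ring 32 mm across with a rolled top rim 36 mm across, 23 mm high, about 20 g; grasp across its outside. Origin: centre of its underside; z is up
- lustre_sky: small round pot with a BLACK lid and a sky-blue band, 38 mm across the lid (the upper 13 mm), 36 mm below it, 31 mm tall, about 30 g; grasp the lid. Origin: centre of its underside; z is up
- lustre_rose: small round pot with a WHITE lid and a pink band, 38 mm across, 31 mm tall; belongs to neither kit, to be left standing. Origin: centre of its underside; z is up
- plunger_cutter: plunger cutter: white body with a teal knob on top, 33 mm across, 57 mm tall; belongs to neither kit, to be left standing. Origin: centre of its underside; z is up
There are look-alikes about, which are no part of the job. Leave any orange look-alike of the paint_ruby alone.

How it is judged:
At the end, for the whole second after the job is handed in: Pieces in their trays: bottles within 20 mm of the middle pocket's centre, others within 22 mm of an end pocket's, one each (25 mm across the tray); underside under 6 mm up, within 0.1 rad of upright, at rest; white-lidded pot and plunger cutter within 20 mm of their start (y of paint_ruby in the frame of tray_pink between -0.02 and 0.02 m and x of paint_ruby in the frame of tray_pink between -0.025 and 0.025 m and z of paint_ruby in the frame of tray_pink between 0 and 0.006 m and angle between each of paint_ruby, paint_silver's own z axis and vertical below 0.1 rad and linear speed of each of paint_ruby, paint_silver below 0.03 m/s and ((y of blossom_cutter in the frame of tray_pink between 0.045 and 0.089 m and x of blossom_cutter in the frame of tray_pink between -0.025 and 0.025 m and z of blossom_cutter in the frame of tray_pink between 0 and 0.006 m and angle between blossom_cutter's own z axis and vertical below 0.1 rad and linear speed of blossom_cutter below 0.03 m/s) or (y of blossom_cutter in the frame of tray_pink between -0.089 and -0.045 m and x of blossom_cutter in the frame of tray_pink between -0.025 and 0.025 m and z of blossom_cutter in the frame of tray_pink between 0 and 0.006 m and angle between blossom_cutter's own z axis and vertical below 0.1 rad and linear speed of blossom_cutter below 0.03 m/s)) and y of paint_silver in the frame of tray_blue between -0.02 and 0.02 m and x of paint_silver in the frame of tray_blue between -0.025 and 0.025 m and z of paint_silver in the frame of tray_blue between 0 and 0.006 m and (((y of round_cutter_1 in the frame of tray_blue between 0.045 and 0.089 m and x of round_cutter_1 in the frame of tray_blue between -0.025 and 0.025 m and z of round_cutter_1 in the frame of tray_blue between 0 and 0.006 m and angle between round_cutter_1's own z axis and vertical below 0.1 rad and linear speed of round_cutter_1 below 0.03 m/s) and (y of lustre_sky in the frame of tray_blue between -0.089 and -0.045 m and x of lustre_sky in the frame of tray_blue between -0.025 and 0.025 m and z of lustre_sky in the frame of tray_blue between 0 and 0.006 m and angle between lustre_sky's own z axis and vertical below 0.1 rad and linear speed of lustre_sky below 0.03 m/s)) or ((y of round_cutter_1 in the frame of tray_blue between -0.089 and -0.045 m and x of round_cutter_1 in the frame of tray_blue between -0.025 and 0.025 m and z of round_cutter_1 in the frame of tray_blue between 0 and 0.006 m and angle between round_cutter_1's own z axis and vertical below 0.1 rad and linear speed of round_cutter_1 below 0.03 m/s) and (y of lustre_sky in the frame of tray_blue between 0.045 and 0.089 m and x of lustre_sky in the frame of tray_blue between -0.025 and 0.025 m and z of lustre_sky in the frame of tray_blue between 0 and 0.006 m and angle between lustre_sky's own z axis and vertical below 0.1 rad and linear speed of lustre_sky below 0.03 m/s))) and distance of each of lustre_rose, plunger_cutter from where it was at the start of the episode below 0.02 m); the robot touches nothing.
It fails at once if the white-lidded pot is shifted by more than 20 mm or tipped (distance of lustre_rose from where it was at the start of the episode above 0.02 m or angle between lustre_rose's own z axis and vertical above 0.3 rad).
It fails at once if the plunger cutter is shifted by more than 20 mm or tipped (distance of plunger_cutter from where it was at the start of the episode above 0.02 m or angle between plunger_cutter's own z axis and vertical above 0.3 rad).
It fails at once if a kit piece is dropped (falls freely by more than about 25 mm) ((linear speed of paint_ruby above 0.7 m/s and contact force between paint_ruby and the fingers below 0.05 N) or (linear speed of paint_silver above 0.7 m/s and contact force between paint_silver and the fingers below 0.05 N) or (linear speed of blossom_cutter above 0.7 m/s and contact force between blossom_cutter and the fingers below 0.05 N) or (linear speed of round_cutter_1 above 0.7 m/s and contact force between round_cutter_1 and the fingers below 0.05 N) or (linear speed of lustre_sky above 0.7 m/s and contact force between lustre_sky and the fingers below 0.05 N)).
It also fails if it takes over 115 s, if anything falls off the work surface, if the arm or the gripper's body presses on something with over 40 N, if the wrist force passes 120 N, or if a joint passes its speed limit or range.

### The arm

A 6-joint arm with a two-finger parallel gripper is mounted at the origin on a cart in front of the work surface, level with it; the furniture and walls round the work are solid. World frame = base frame: x ahead of the robot, y to its left, z up, the work surface at z = 0. Lengths are in m, angles in rad, forces in N, time in s.
With the tool pointing down it reaches from about 0.375 to 0.975 m from the base axis. Payload 3.8 kg.
Tool frame: the origin (TCP) lies midway between the tips of the shut fingers; the grasp point (between the pads) lies 19 mm behind it; z points along the fingers, y is the line along which they close (so a half turn about z gives the same grasp; the last joint's range is limited). The gripper opens to 85 mm and grips with 20 to 120 N. Pads are 22 mm wide; open, the fingers measure 114 mm over their backs; the gripper's body (76 mm by 85 mm) begins 54 mm behind the grasp point. The pads swing forward as they close: fully open they stand 13 mm farther back than shut.
Start: joints at [-1.243, 0.264, 1.604, -0, 1.274, -0.037], TCP at [0.241, -0.631, 0.231] pointing down, gripper open.
Joint ranges: [-2.63, 2.63], [-0.94, 2.18], [0.31, 2.57], [-1.31, 4.45], [0, 2.66], [-2.55, 2.55]. Speed limits (rad/s): [2.57, 2.57, 3.14, 3.14, 3.14, 3.14].

### API

Orientations are given as a rotation vector (axis times angle).
In Python, from workcell import bot, read_camera, camera_info, ticket gives the robot as it stands.
- The arm moves only by the tool servo_tool, never from a script. Its argument "targets" is a list of rows, each an object of numbers: "hand": the closure, from -1 (fully open) to 1 (shut); "x", "y", "z": the shift along the tool's x, y, z as a fraction of full scale; "roll": the turn about the tool's z as a fraction of full scale. In form: [{"hand": .., "x": .., "y": .., "z": .., "roll": ..}, ...]. A call has 1 to 10 rows; each row is the pose to reach, as a shift and turn from the pose commanded when the call began, along the tool's axes at that moment, turning the shorter way round; what a row does not reach only later rows make up. Full scale, the value 1, is 50 cm for a shift and 180 degrees for a turn. A row lasts 1/12 s, in which the tool goes at most 41.7 mm and 7.16 degrees, less where a joint would pass 70% of its speed; a pose out of reach is approached as far as the arm can. A call with a number of a shift or a turn outside -1 to 1 is refused whole. A call with a gripper value outside its range is refused whole. The fingers move at their own pace and stop on an object; "grip_force" is the grip in N (left out, the last holds). Time passes only in rows, so rows that repeat a pose let the fingers close. It gives the time, the measured TCP pose, the force, the opening and the grip force at its end, in the units of the state.
- bot.read_state(): the state, without advancing time (a new reading comes with each control period).
- read_camera(name): name is "scene" or "top"; returns the picture (400x640x3 uint8, red, green, blue); there is no depth.
- camera_info(name): a dict with "fx", "fy", "cx", "cy" (pixels), "k1" (the pictures are not rectified: a ray, as slopes to the right and down, at radius r is drawn at 1 + k1 r^2 times it, then the intrinsics apply), "eye" and "orientation" of the camera in the world. Camera axes: x right, y down, z forward; pixel columns grow to the right and rows downward; lengths in m; the calibration is good to about 2 mm. A picture is of the moment at which its call begins. camera_info takes no time and is no camera call.
- ticket.finish_job(): hands the job in; it is judged then, once.
The state is a dict: "time": time; "q": joint angles; "joint_vel": joint speeds; "joint_torque": joint torques, N m; "tool_pos": TCP position; "tcp_rot": TCP orientation; "wrist_force": force on the tool from outside, world axes, zero at the start; "torque": the same for the moment, N m; "width": opening from 0.0 (shut) to 1.0 (fully open); "grip_force": force on a finger pad.
Only numpy, scipy, OpenCV 4.12 (cv2) and the standard library are available. Lean on these libraries where they do the work, as an engineer would, in place of code of your own. Each camera call takes 0.05 s, during which the arm holds its last target. There are 200 camera calls.

## Working session

There is one attempt and no reset: what is moved stays moved. The work goes in short steps, Python scripts to look and compute and a tool call to move; the robot and the scene stay as the last step left them, time stands still between calls to the robot, and variables do not carry over. Pictures are saved under pics/ and viewed, at most 14 in all, crops included, and the job is handed in when it is done.

Besides the shell and the picture viewer there is one more tool, called after "Emit:" in YAML: its name, and indented under it one key for each argument. servo_tool: Moves the arm, as the interface text tells. Its arguments: {"type":"object","properties":{"targets":{"type":"array"},"grip_force":{"type":"number"}},"required":["targets"]}

```bash
mkdir -p pics; ls; python3 - <<'E'
from workcell import bot, read_camera, camera_info
import cv2
for n in("scene","top"):
    cv2.imwrite(f"pics/{n}0.png",cv2.cvtColor(read_camera(n),cv2.COLOR_RGB2BGR)); print(n,camera_info(n))
s=bot.read_state(); print(s)
E
```

```text
pics
scene {'fx': 430.14489464405335, 'fy': 430.14489464405335, 'cx': 320.55735797452235, 'cy': 203.83364443055893, 'k1': -0.0012934995833754886, 'eye': array([ 1.32690235, -0.61178472,  0.65202625]), 'orientation': array([-1.97495125, -1.061632  ,  0.52590309])}
top {'fx': 514.7312305092863, 'fy': 514.7312305092863, 'cx': 327.1139944686532, 'cy': 196.81315154622757, 'k1': -0.026085671795589405, 'eye': array([ 0.45419908, -0.11947009,  1.31419568]), 'orientation': array([-2.12766145,  2.18228196, -0.1315708 ])}
{'time': 0.1, 'q': array([-1.24290140e+00,  2.64686805e-01,  1.60527025e+00, -2.68128899e-05,
        1.27373890e+00, -3.69390449e-02]), 'joint_vel': array([ 1.59474304e-05, -2.28424600e-03, -3.59913792e-03, -3.90071521e-05,
        1.72778602e-04,  6.15196878e-04]), 'joint_torque': array([ 6.84296065e-04, -5.16705787e+01, -3.68589628e+01,  2.10026155e-05,
        6.33012285e-03,  3.32139564e-05]), 'tool_pos': array([ 0.24057909, -0.62993327,  0.23006278]), 'tcp_rot': array([-3.08742250e+00, -5.69542151e-01,  5.18436294e-04]), 'wrist_force': array([ 0.3413743 , -0.22798243,  0.70979606]), 'torque': array([0.0014021 , 0.02259061, 0.04419628]), 'grip_force': 0.0, 'width': 1.0017691090422431}
```

View pics/top0.png

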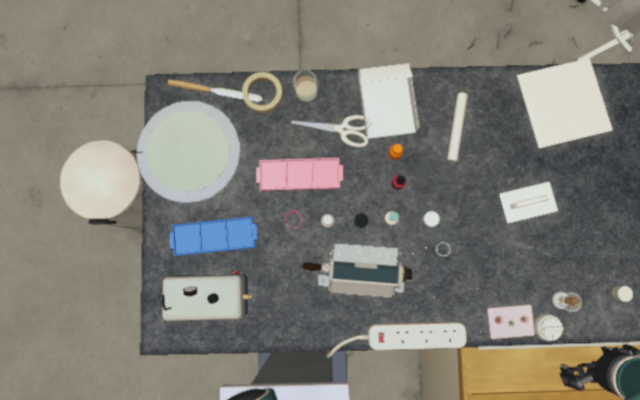

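View pics/scene0.png

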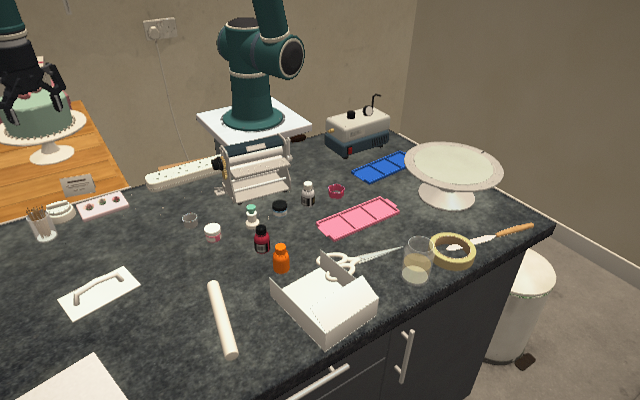

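The top view shows the pink tray (300,173), blue tray (213,236), blossom cutter (293,219), white cap (327,220), black lid (361,220), plunger with teal knob (392,217), white lid (432,218), ring (443,249), red bottle (399,181) and orange look-alike (397,151). The pasta machine is at (365,270). In the scene view the red bottle is at (262,239), orange at (281,259) and silver at (308,193).

Next I'll make an enlarged crop and take measurements.

```bash
cat > h.py <<'E'
import numpy as np, cv2
from scipy.spatial.transform import Rotation as R
from workcell import bot, read_camera, camera_info
def ray(n,u,v):
    c=camera_info(n); x=(u-c['cx'])/c['fx']; y=(v-c['cy'])/c['fy']
    a,b=x,y
    for _ in range(5):
        f=1+c['k1']*(a*a+b*b); a,b=x/f,y/f
    return np.array(c['eye']),R.from_rotvec(c['orientation']).apply([a,b,1])
def at(n,u,v,z):
    e,d=ray(n,u,v); return (e+d*(z-e[2])/d[2])[:3]
def proj(n,p):
    c=camera_info(n); q=R.from_rotvec(c['orientation']).inv().apply(np.array(p)-c['eye']); a,b=q[0]/q[2],q[1]/q[2]
    f=1+c['k1']*(a*a+b*b); return c['fx']*a*f+c['cx'],c['fy']*b*f+c['cy']
def comp(mask,u,v,r=30,close=0):
    m=mask.astype(np.uint8)
    if close: m=cv2.morphologyEx(m,cv2.MORPH_CLOSE,np.ones((close,close)))
    w=np.zeros_like(m); w[max(0,v-r):v+r,max(0,u-r):u+r]=1; m=m*w
    n,l,s,c=cv2.connectedComponentsWithStats(m)
    i=1+np.argmax(s[1:,4]); return l==i,s[i],c[i]
E
python3 - <<'E'
from h import *
t=cv2.imread('pics/top0.png'); s=cv2.imread('pics/scene0.png')
a=cv2.resize(t[130:290,250:470],None,fx=3.5,fy=3.5,interpolation=cv2.INTER_CUBIC); cv2.imwrite('pics/c_top.png',a)
a=cv2.resize(s[150:290,170:420],None,fx=3.2,fy=3.2,interpolation=cv2.INTER_CUBIC); cv2.imwrite('pics/c_sc.png',a)
H=cv2.cvtColor(t,cv2.COLOR_BGR2HSV).astype(int); h,S,V=H[...,0],H[...,1],H[...,2]
for nm,m,u,v,r,z in [('pink',(S>60)&(V>120)&((h>160)|(h<5)),300,173,50,.010),('blue',(h>95)&(h<125)&(S>120)&(V>100),213,236,50,.010)]:
    k,st,c=comp(m,u,v,r,3); cn=max(cv2.findContours(k.astype(np.uint8),0,2)[0],key=cv2.contourArea)
    P=np.array([at('top',*p[0],z)[:2] for p in cn]).astype(np.float32)
    print(nm,cv2.minAreaRect(P),st)
for nm,m,u,v,r,z in [('blossom',(S>90)&((h>150)|(h<5)),293,219,14,.020),('silvercap',(V>140)&(S<70),327,220,10,.063),('blacklid',(V<35),361,220,10,.031),('plunger',(V>110),392,217,10,.05),('whitelid',(V>140),432,218,12,.031),('round',(V>105),443,249,11,.023),('ruby',(S>100)&((h>160)|(h<8))|(V<35),399,181,12,.063)]:
    k,st,c=comp(m,u,v,r,3); k2=k.astype(np.uint8); cn=max(cv2.findContours(k2,0,2)[0],key=cv2.contourArea)
    ce=cv2.minEnclosingCircle(cn); print(nm,st,c.round(1),ce, at('top',*ce[0],z).round(4), at('top',*c,z).round(4))
E
```

```text
pink ((0.6803944110870361, -0.05003149062395096), (0.08151805400848389, 0.21872083842754364), 0.5196789503097534) [ 258  157   86   34 1933]
blue ((0.5263131856918335, 0.17460952699184418), (0.07959392666816711, 0.22028407454490662), 4.314404487609863) [ 170  217   87   39 2614]
blossom [286 211  11   7  16] [290.3 213. ] ((291.0, 214.0), 5.831051826477051) [ 0.5758 -0.0249  0.02  ] [ 0.5784 -0.0232  0.02  ]
silvercap [321 214  13  13 134] [327.1 220.2] ((327.19232177734375, 220.1923065185547), 6.450864791870117) [ 0.5544 -0.116   0.063 ] [ 0.5545 -0.1159  0.063 ]Traceback (most recent call last):
  File "<stdin>", line 11, in <module>
  File "h.py", line 20, in comp
    i=1+np.argmax(s[1:,4]); return l==i,s[i],c[i]
        ~~~~~~~~~^^^^^^^^^
    return _wrapfunc(a, 'argmax', axis=axis, out=out, **kwds)
    return bound(*args, **kwds)
ValueError: attempt to get argmax of an empty sequence
```

View pics/c_top.png

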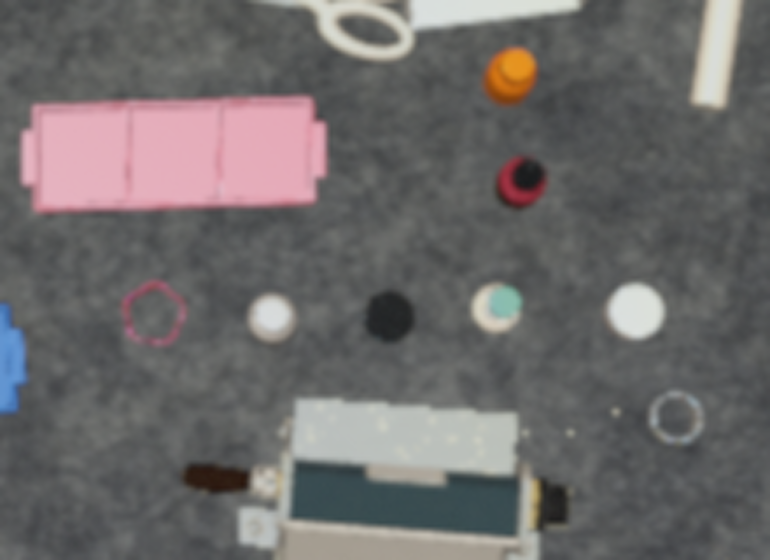

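View pics/c_sc.png

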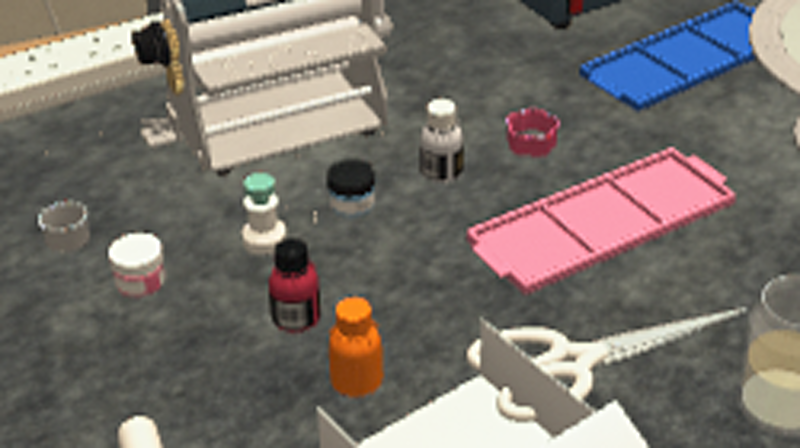

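```bash
python3 - <<'E'
from h import *
def c(x,y): return 250+(x+.5)/3.5-.5,130+(y+.5)/3.5-.5
def s(x,y): return 170+(x+.5)/3.2-.5,150+(y+.5)/3.2-.5
for n,x,y,z in [('blossom',153,313,.02),('silver',271,317,.063),('black',390,316,.031),('plunger knob',505,301,.057),('plunger base',495,308,.01),('white',636,311,.031),('round',677,418,.023),('rubycap',529,173,.063),('orangecap',518,66,.063),('machine top edge z.1',400,402,.1),('z.05',400,402,.05)]: print(n,at('top',*c(x,y),z).round(4))
print('scene:')
for n,x,y,z in [('blossomtop',531,122,.02),('silver',441,107,.063),('black',351,176,.031),('white',136,249,.031),('round',64,213,.023),('rubycap',291,249,.063),('knob',260,183,.057),('machfoot',222,170,0),('machfootR',375,133,0)]: print(n,at('scene',*s(x,y),z).round(4))
def tri(a,b):
    e1,d1=ray('top',*a);e2,d2=ray('scene',*b); k=np.linalg.lstsq(np.c_[d1,-d2],e2-e1,rcond=None)[0]
    return ((e1+k[0]*d1)+(e2+k[1]*d2))/2
# plate: use left/right extents in the scene vs top near edge
for z in(.06,.09,.12): print(z,'plate near edge',at('top',190,201,z),at('top',190,101,z),'scene c',at('scene',454,165,z),'top c',at('top',188,151,z))
for z in(.05,.1): print('device far edge',at('top',205,277,z))
st=bot.read_state(); print(R.from_rotvec(st['tcp_rot']).as_matrix().round(3))
E
```

```text
blossom [ 0.5629 -0.0307  0.02  ]
silver [ 0.5544 -0.1157  0.063 ]
black [ 0.5555 -0.2006  0.031 ]
plunger knob [ 0.5619 -0.2797  0.057 ]
plunger base [ 0.561  -0.2783  0.01  ]
white [ 0.5545 -0.3763  0.031 ]
round [ 0.4779 -0.4034  0.023 ]
rubycap [ 0.6511 -0.2996  0.063 ]
orangecap [ 0.728  -0.2951  0.063 ]
machine top edge z.1 [ 0.492 -0.201  0.1  ]
z.05 [ 0.4936 -0.2044  0.05  ]
scene:
blossomtop [ 0.5598 -0.0347  0.02  ]
silver [ 0.5563 -0.1213  0.063 ]
black [ 0.5599 -0.206   0.031 ]
white [ 0.555  -0.3795  0.031 ]
round [ 0.4756 -0.4049  0.023 ]
rubycap [ 0.6517 -0.3032  0.063 ]
knob [ 0.5637 -0.2833  0.057 ]
machfoot [ 0.4578 -0.2697  0.    ]
machfootR [ 0.4781 -0.1378  0.    ]
0.06 plate near edge [0.61046645 0.22035242 0.06      ] [0.8648716  0.22278719 0.06      ] scene c [0.69090301 0.26812062 0.06      ] top c [0.73613726 0.22647733 0.06      ]
0.09 plate near edge [0.60672858 0.21222396 0.09      ] [0.85504843 0.21460049 0.09      ] scene c [0.72313128 0.2235328  0.09      ] top c [0.72939338 0.21820236 0.09      ]
0.12 plate near edge [0.60299071 0.2040955  0.12      ] [0.84522527 0.20641379 0.12      ] scene c [0.75535954 0.17894498 0.12      ] top c [0.7226495 0.2099274 0.12     ]
device far edge [0.42429258 0.18502082 0.05      ]
device far edge [0.4254754  0.17297795 0.1       ]
[[ 0.934  0.357 -0.001]
 [ 0.357 -0.934  0.002]
 [ 0.    -0.002 -1.   ]]
```

Identification: the red-family bottles are the crimson one with a black cap, top (399,181), and the all-orange one at (397,151). The first matches paint_ruby and the crop confirms it. White tops are at (327,220), a bottle cap and so paint_silver, and (432,218), a white lid with a pink band that stays. The black lid at (361,220) is lustre_sky and the plain ring at (443,249) is round_cutter_1. I'm moving to ruby first.

Emit:
servo_tool:
  targets:
    - {"hand":-0.4,"x":0.75,"y":-0.24,"z":0,"roll":0.116}
    - {"hand":-0.4,"x":0.75,"y":-0.24,"z":0,"roll":0.116}
    - {"hand":-0.4,"x":0.75,"y":-0.24,"z":0,"roll":0.116}
    - {"hand":-0.4,"x":0.75,"y":-0.24,"z":0,"roll":0.116}
    - {"hand":-0.4,"x":0.75,"y":-0.24,"z":0,"roll":0.116}
    - {"hand":-0.4,"x":0.75,"y":-0.24,"z":0,"roll":0.116}
    - {"hand":-0.4,"x":0.75,"y":-0.24,"z":0,"roll":0.116}
    - {"hand":-0.4,"x":0.75,"y":-0.24,"z":0,"roll":0.116}
    - {"hand":-0.4,"x":0.75,"y":-0.24,"z":0,"roll":0.116}
    - {"hand":-0.4,"x":0.75,"y":-0.24,"z":0,"roll":0.116}
  grip_force: 25

```text
time: 0.93
tool_pos: [0.5515, -0.3808, 0.2306]
tcp_rot: [-3.14, -0.005, -0.001]
wrist_force: [0.4, 0.6, -0.3]
width: 0.698
grip_force: 0.0
```

Emit:
servo_tool:
  targets:
    - {"hand":-0.4,"x":0.2,"y":-0.16,"z":0,"roll":0}
    - {"hand":-0.4,"x":0.2,"y":-0.16,"z":0,"roll":0}
    - {"hand":-0.4,"x":0.2,"y":-0.16,"z":0,"roll":0}
    - {"hand":-0.4,"x":0.2,"y":-0.16,"z":0,"roll":0}
    - {"hand":-0.4,"x":0.2,"y":-0.16,"z":0.28,"roll":0}
    - {"hand":-0.4,"x":0.2,"y":-0.16,"z":0.28,"roll":0}
    - {"hand":-0.4,"x":0.2,"y":-0.16,"z":0.28,"roll":0}
    - {"hand":-0.4,"x":0.2,"y":-0.16,"z":0.28,"roll":0}
    - {"hand":-0.4,"x":0.2,"y":-0.16,"z":0.28,"roll":0}
    - {"hand":-0.4,"x":0.2,"y":-0.16,"z":0.28,"roll":0}

```text
time: 1.77
tool_pos: [0.6477, -0.3046, 0.0906]
tcp_rot: [-3.141, -0.0, 0.003]
wrist_force: [0.1, -0.2, 0.9]
width: 0.703
grip_force: 0.0
```

```bash
python3 - <<'E'
from h import *
s=bot.read_state();print(s['tool_pos'],s['tcp_rot'])
im=read_camera('scene');cv2.imwrite('pics/s1.png',cv2.resize(cv2.cvtColor(im[130:290,170:370],cv2.COLOR_RGB2BGR),None,fx=3.5,fy=3.5,interpolation=cv2.INTER_CUBIC))
E
```

```text
[ 0.64766305 -0.30455807  0.09058265] [-3.14054189e+00 -3.54144818e-04  3.19548419e-03]
```

View pics/s1.png

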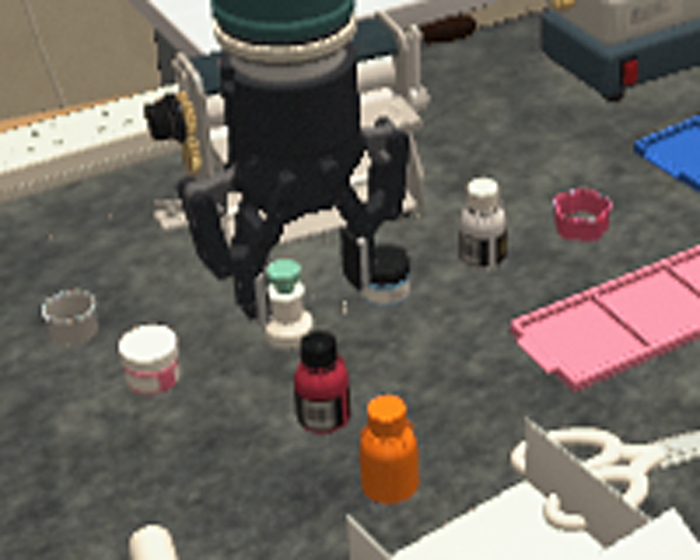

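The gripper is centred over the red bottle, seen at (322,385) in the crop. I'm descending.

Emit:
servo_tool:
  targets:
    - {"hand":-0.4,"x":0.006,"y":-0.006,"z":0.06,"roll":0}
    - {"hand":-0.4,"x":0.006,"y":-0.006,"z":0.12,"roll":0}
    - {"hand":-0.4,"x":0.006,"y":-0.006,"z":0.162,"roll":0}
    - {"hand":-0.4,"x":0.006,"y":-0.006,"z":0.162,"roll":0}
    - {"hand":0.4,"x":0.006,"y":-0.006,"z":0.162,"roll":0}
    - {"hand":0.4,"x":0.006,"y":-0.006,"z":0.162,"roll":0}
    - {"hand":0.4,"x":0.006,"y":-0.006,"z":0.162,"roll":0}
    - {"hand":0.4,"x":0.006,"y":-0.006,"z":0.162,"roll":0}
    - {"hand":0.4,"x":0.006,"y":-0.006,"z":0.162,"roll":0}
    - {"hand":0.4,"x":0.006,"y":-0.006,"z":0.162,"roll":0}

```text
time: 2.65
tool_pos: [0.6541, -0.3032, 0.0145]
tcp_rot: [3.138, 0.0, 0.01]
wrist_force: [0.3, -0.3, 6.9]
width: 0.394
grip_force: 25.4
```

Emit:
servo_tool:
  targets:
    - {"hand":0.4,"x":0,"y":0,"z":-0.03,"roll":0}
    - {"hand":0.4,"x":0,"y":0,"z":-0.1,"roll":0}
    - {"hand":0.4,"x":0,"y":0,"z":-0.16,"roll":0}
    - {"hand":0.4,"x":0,"y":0,"z":-0.16,"roll":0}
    - {"hand":0.4,"x":0.01,"y":-0.08,"z":-0.16,"roll":0}
    - {"hand":0.4,"x":0.02,"y":-0.16,"z":-0.16,"roll":0}
    - {"hand":0.4,"x":0.03,"y":-0.24,"z":-0.16,"roll":0}
    - {"hand":0.4,"x":0.04,"y":-0.32,"z":-0.16,"roll":0}
    - {"hand":0.4,"x":0.05,"y":-0.38,"z":-0.16,"roll":0}
    - {"hand":0.4,"x":0.053,"y":-0.4,"z":-0.16,"roll":0}

```text
time: 3.48
tool_pos: [0.6782, -0.0968, 0.0914]
tcp_rot: [-3.14, -0.006, -0.001]
wrist_force: [0.0, 0.1, -0.3]
width: 0.397
grip_force: 25.2
```

Emit:
servo_tool:
  targets:
    - {"hand":0.4,"x":0.003,"y":-0.06,"z":0,"roll":0}
    - {"hand":0.4,"x":0.003,"y":-0.098,"z":0.03,"roll":0}
    - {"hand":0.4,"x":0.003,"y":-0.098,"z":0.07,"roll":0}
    - {"hand":0.4,"x":0.003,"y":-0.098,"z":0.1,"roll":0}
    - {"hand":0.4,"x":0.003,"y":-0.098,"z":0.12,"roll":0}
    - {"hand":0.4,"x":0.003,"y":-0.098,"z":0.12,"roll":0}
    - {"hand":0.4,"x":0.003,"y":-0.098,"z":0.12,"roll":0}

```text
time: 4.07
tool_pos: [0.6785, -0.0536, 0.0295]
tcp_rot: [-3.142, 0.001, 0.003]
wrist_force: [-0.1, 0.1, -0.4]
width: 0.396
grip_force: 25.2
```

```bash
cat > snap.py <<'E'
import sys
from h import *
n,f,x0,x1,y0,y1,k=sys.argv[1],sys.argv[2],*map(float,sys.argv[3:8])
im=read_camera(n)[int(y0):int(y1),int(x0):int(x1)]
cv2.imwrite(f'pics/{f}.png',cv2.resize(cv2.cvtColor(im,cv2.COLOR_RGB2BGR),None,fx=k,fy=k,interpolation=cv2.INTER_CUBIC))
s=bot.read_state();print(s['tool_pos'].round(4),s['wrist_force'].round(1))
E
python3 snap.py scene s2 280 440 130 270 4
```

```text
[ 0.6794 -0.0537  0.0305] [ 0.3  0.3 -0.7]
```

View pics/s2.png

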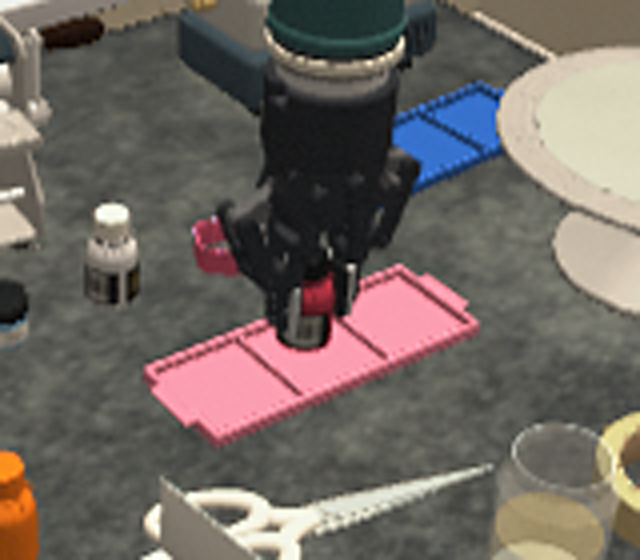

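The red bottle hangs upright over the pink tray's middle pocket, at (305,325) in the crop. I'm lowering it.

Emit:
servo_tool:
  targets:
    - {"hand":0.4,"x":0,"y":-0.006,"z":0.006,"roll":0}
    - {"hand":0.4,"x":0,"y":-0.006,"z":0.012,"roll":0}
    - {"hand":0.4,"x":0,"y":-0.006,"z":0.018,"roll":0}
    - {"hand":0.4,"x":0,"y":-0.006,"z":0.023,"roll":0}
    - {"hand":0.4,"x":0,"y":-0.006,"z":0.023,"roll":0}

```text
time: 4.53
tool_pos: [0.6787, -0.0496, 0.0182]
tcp_rot: [-3.142, -0.001, 0.001]
wrist_force: [0.1, 0.3, -0.4]
width: 0.398
grip_force: 25.2
```

Emit:
servo_tool:
  targets:
    - {"hand":0.4,"x":0,"y":0,"z":0.003,"roll":0}
    - {"hand":0.4,"x":0,"y":0,"z":0.006,"roll":0}
    - {"hand":0.4,"x":0,"y":0,"z":0.006,"roll":0}

```text
time: 4.78
tool_pos: [0.6793, -0.0496, 0.0175]
tcp_rot: [3.142, 0.001, -0.001]
wrist_force: [-5.3, 0.2, 8.4]
width: 0.395
grip_force: 25.9
```

Emit:
servo_tool:
  targets:
    - {"hand":0.15,"x":0,"y":0,"z":0,"roll":0}
    - {"hand":-0.1,"x":0,"y":0,"z":0,"roll":0}
    - {"hand":-0.1,"x":0,"y":0,"z":0,"roll":0}
    - {"hand":-0.1,"x":0,"y":0,"z":-0.06,"roll":0}
    - {"hand":-0.1,"x":0,"y":0,"z":-0.14,"roll":0}
    - {"hand":-0.1,"x":0,"y":0,"z":-0.2,"roll":0}
    - {"hand":-0.45,"x":-0.08,"y":-0.01,"z":-0.2,"roll":0}
    - {"hand":-0.45,"x":-0.16,"y":-0.02,"z":-0.2,"roll":0}
    - {"hand":-0.45,"x":-0.235,"y":-0.035,"z":-0.2,"roll":0}
    - {"hand":-0.45,"x":-0.235,"y":-0.035,"z":-0.14,"roll":0}

```text
time: 5.62
tool_pos: [0.5593, -0.0314, 0.091]
tcp_rot: [3.141, 0.001, 0.009]
wrist_force: [0.2, -0.4, 1.0]
width: 0.727
grip_force: 0.0
```

```bash
python3 snap.py scene s3 280 440 130 270 4
```

```text
[ 0.5566 -0.0314  0.0823] [-2.  -0.3 -3.5]
```

View pics/s3.png

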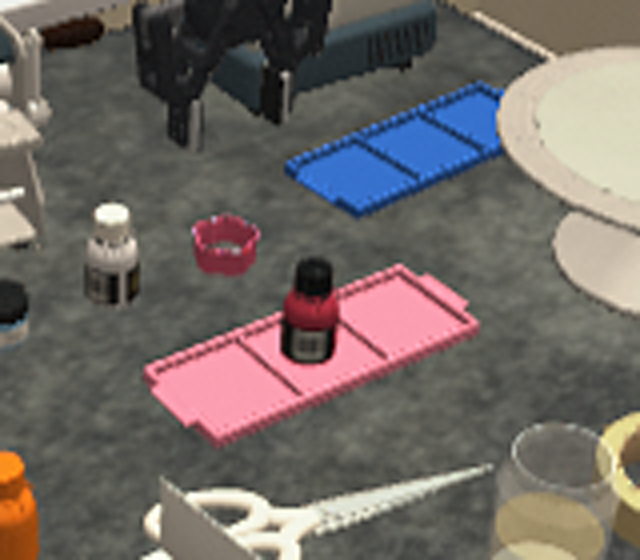

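The red bottle stands upright in the pink middle pocket, at (312,310). Next is the blossom cutter.

Emit:
servo_tool:
  targets:
    - {"hand":-0.45,"x":0,"y":0,"z":0.05,"roll":0}
    - {"hand":-0.45,"x":0,"y":0,"z":0.1,"roll":0}
    - {"hand":-0.45,"x":0,"y":0,"z":0.14,"roll":0}
    - {"hand":-0.45,"x":0,"y":0,"z":0.154,"roll":0}
    - {"hand":-0.45,"x":0,"y":0,"z":0.154,"roll":0}

```text
time: 6.08
tool_pos: [0.5599, -0.0321, 0.0063]
tcp_rot: [-3.141, -0.001, 0.008]
wrist_force: [-0.4, 0.4, -0.3]
width: 0.722
grip_force: 0.0
```

Emit:
servo_tool:
  targets:
    - {"hand":0.2,"x":0,"y":0,"z":0,"roll":0}
    - {"hand":0.2,"x":0,"y":0,"z":0,"roll":0}
    - {"hand":0.2,"x":0,"y":0,"z":0,"roll":0}
    - {"hand":0.2,"x":0,"y":0,"z":0,"roll":0}
    - {"hand":0.2,"x":0,"y":0,"z":0,"roll":0}
  grip_force: 20

```text
time: 6.5
tool_pos: [0.5629, -0.0323, 0.01]
tcp_rot: [3.141, 0.001, 0.004]
wrist_force: [-0.5, -0.2, 1.9]
width: 0.48
grip_force: 20.4
```

Emit:
servo_tool:
  targets:
    - {"hand":0.2,"x":0,"y":0,"z":-0.03,"roll":0}
    - {"hand":0.2,"x":0,"y":0,"z":-0.1,"roll":0}
    - {"hand":0.2,"x":0,"y":0,"z":-0.18,"roll":0}
    - {"hand":0.2,"x":0.06,"y":-0.03,"z":-0.18,"roll":0}
    - {"hand":0.2,"x":0.12,"y":-0.06,"z":-0.18,"roll":0}
    - {"hand":0.2,"x":0.18,"y":-0.09,"z":-0.18,"roll":0}
    - {"hand":0.2,"x":0.237,"y":-0.106,"z":-0.18,"roll":0}
    - {"hand":0.2,"x":0.237,"y":-0.106,"z":-0.14,"roll":0}
    - {"hand":0.2,"x":0.237,"y":-0.106,"z":-0.08,"roll":0}
    - {"hand":0.2,"x":0.237,"y":-0.106,"z":-0.04,"roll":0}

```text
time: 7.33
tool_pos: [0.6805, 0.0213, 0.0277]
tcp_rot: [3.142, 0.002, 0.0]
wrist_force: [-1.1, -0.1, -2.3]
width: 0.484
grip_force: 20.5
```

Emit:
servo_tool:
  targets:
    - {"hand":0.2,"x":0,"y":0,"z":0.01,"roll":0}
    - {"hand":0.2,"x":0,"y":0,"z":0.02,"roll":0}
    - {"hand":0.2,"x":0,"y":0,"z":0.027,"roll":0}
    - {"hand":0.2,"x":0,"y":0,"z":0.031,"roll":0}
    - {"hand":0.2,"x":0,"y":0,"z":0.031,"roll":0}

```text
time: 7.75
tool_pos: [0.6811, 0.0208, 0.0145]
tcp_rot: [-3.142, -0.0, -0.003]
wrist_force: [-0.1, -0.0, -0.5]
width: 0.48
grip_force: 20.5
```

Emit:
servo_tool:
  targets:
    - {"hand":0.2,"x":0,"y":0,"z":0.003,"roll":0}
    - {"hand":0.2,"x":0,"y":0,"z":0.006,"roll":0}
    - {"hand":0.2,"x":0,"y":0,"z":0.006,"roll":0}

```text
time: 8.0
tool_pos: [0.6816, 0.0208, 0.013]
tcp_rot: [3.142, 0.001, 0.004]
wrist_force: [-2.4, 0.3, 6.9]
width: 0.484
grip_force: 20.8
```

Emit:
servo_tool:
  targets:
    - {"hand":-0.15,"x":0,"y":0,"z":0,"roll":0}
    - {"hand":-0.25,"x":0,"y":0,"z":0,"roll":0}
    - {"hand":-0.25,"x":0,"y":0,"z":-0.02,"roll":0}
    - {"hand":-0.25,"x":0,"y":0,"z":-0.1,"roll":0}
    - {"hand":-0.25,"x":0,"y":0,"z":-0.18,"roll":0}
    - {"hand":-0.25,"x":0,"y":0,"z":-0.22,"roll":0}
    - {"hand":-0.4,"x":-0.08,"y":0.08,"z":-0.22,"roll":0}
    - {"hand":-0.4,"x":-0.16,"y":0.16,"z":-0.22,"roll":0}
    - {"hand":-0.4,"x":-0.22,"y":0.23,"z":-0.22,"roll":0}
    - {"hand":-0.4,"x":-0.249,"y":0.278,"z":-0.22,"roll":0}

```text
time: 8.83
tool_pos: [0.5663, -0.1025, 0.121]
tcp_rot: [3.141, 0.003, 0.0]
wrist_force: [0.1, -1.1, 0.0]
width: 0.703
grip_force: 0.0
```

```bash
python3 snap.py scene s4 240 440 120 260 4
```

```text
[ 0.5613 -0.108   0.1201] [-5.1 -3.4  0.1]
```

View pics/s4.png

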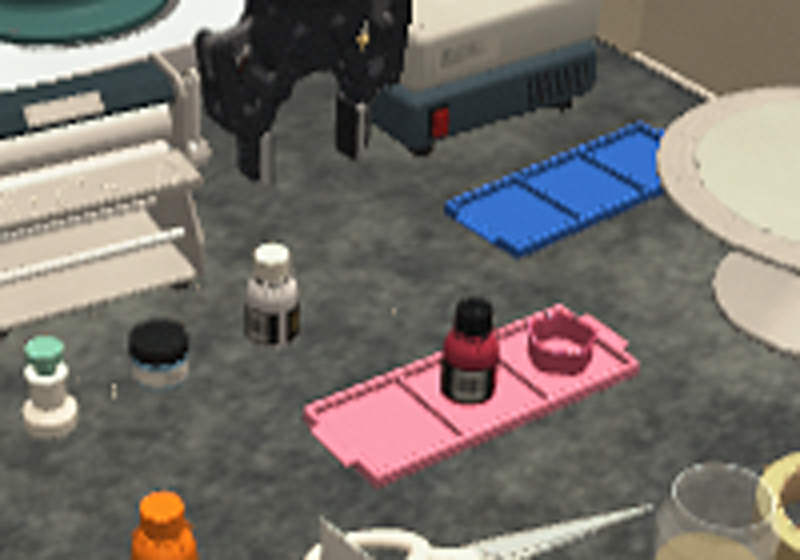

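The blossom cutter sits flat in the pink end pocket at (560,343), and the arm is near the silver bottle. I'm descending on it.

Emit:
servo_tool:
  targets:
    - {"hand":-0.4,"x":0,"y":0,"z":0,"roll":0}
    - {"hand":-0.4,"x":0,"y":0,"z":0.03,"roll":0}
    - {"hand":-0.4,"x":0,"y":0,"z":0.09,"roll":0}
    - {"hand":-0.4,"x":0,"y":0,"z":0.15,"roll":0}
    - {"hand":-0.4,"x":0,"y":0,"z":0.2,"roll":0}
    - {"hand":-0.4,"x":0,"y":0,"z":0.221,"roll":0}
    - {"hand":-0.4,"x":0,"y":0,"z":0.221,"roll":0}

```text
time: 9.47
tool_pos: [0.566, -0.1009, 0.007]
tcp_rot: [-3.14, -0.002, 0.008]
wrist_force: [0.0, 0.3, -0.5]
width: 0.7
grip_force: 0.0
```

Emit:
servo_tool:
  targets:
    - {"hand":0.4,"x":0,"y":0,"z":0,"roll":0}
    - {"hand":0.4,"x":0,"y":0,"z":0,"roll":0}
    - {"hand":0.4,"x":0,"y":0,"z":0,"roll":0}
    - {"hand":0.4,"x":0,"y":0,"z":0,"roll":0}
    - {"hand":0.4,"x":0,"y":0,"z":0,"roll":0}
    - {"hand":0.4,"x":0,"y":0,"z":0,"roll":0}
  grip_force: 25

```text
time: 9.97
tool_pos: [0.57, -0.1022, 0.0119]
tcp_rot: [3.141, 0.0, 0.006]
wrist_force: [0.6, 1.1, 7.1]
width: 0.333
grip_force: 21.9
```

The earlier travel row was clipped, so the grasp is off-centre. I'm opening and re-centring.

Emit:
servo_tool:
  targets:
    - {"hand":-0.4,"x":0,"y":0,"z":0,"roll":0}
    - {"hand":-0.4,"x":0,"y":0,"z":0,"roll":0}
    - {"hand":-0.4,"x":0,"y":0,"z":0,"roll":0}
    - {"hand":-0.4,"x":0,"y":0,"z":-0.06,"roll":0}
    - {"hand":-0.4,"x":0,"y":0,"z":-0.14,"roll":0}
    - {"hand":-0.4,"x":0,"y":0,"z":-0.22,"roll":0}
    - {"hand":-0.4,"x":0,"y":-0.08,"z":-0.22,"roll":0}
    - {"hand":-0.4,"x":0,"y":-0.16,"z":-0.22,"roll":0}
    - {"hand":-0.4,"x":0,"y":-0.16,"z":-0.22,"roll":0}

```text
time: 10.72
tool_pos: [0.568, -0.0171, 0.1208]
tcp_rot: [-3.139, -0.005, -0.002]
wrist_force: [-0.4, -0.1, -0.5]
width: 0.701
grip_force: 0.0
```

```bash
python3 - <<'E'
from h import *
ims={n:cv2.cvtColor(read_camera(n),cv2.COLOR_RGB2BGR) for n in('top','scene')}
a=cv2.resize(ims['top'][190:260,290:390],(700,490),interpolation=cv2.INTER_CUBIC)
b=cv2.resize(ims['scene'][160:240,260:360],(700,560),interpolation=cv2.INTER_CUBIC)[:490]
cv2.imwrite('pics/t5.png',np.hstack([a[:,:],b])[:, :1400]); 
im=np.hstack([a,b]); cv2.imwrite('pics/t5.png',cv2.resize(im,(800,280)))
k,st,c=comp((cv2.cvtColor(ims['top'],cv2.COLOR_BGR2HSV)[...,2]>165),327,220,14); print(st,c,at('top',*c,.063)); print(bot.read_state()['tool_pos'])
E
```

```text
[316 216  11  12  98] [320.69387755 221.18367347] [ 0.55240459 -0.1001357   0.063     ]
[ 0.56733287 -0.02082131  0.11945911]
```

View pics/t5.png

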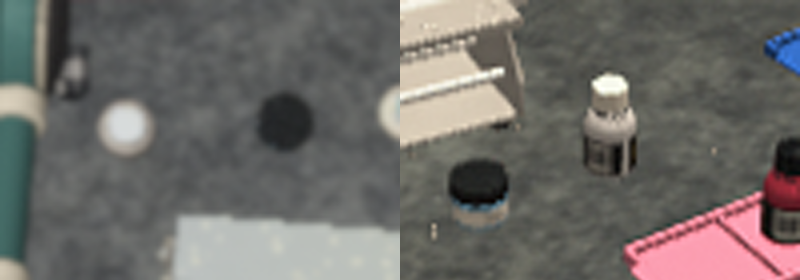

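The silver bottle is still upright at top (320.7,221.2), which is (0.553,-0.101).

Emit:
servo_tool:
  targets:
    - {"hand":-0.4,"x":-0.014,"y":0.08,"z":0,"roll":0}
    - {"hand":-0.4,"x":-0.029,"y":0.162,"z":0,"roll":0}
    - {"hand":-0.4,"x":-0.029,"y":0.162,"z":0,"roll":0}
    - {"hand":-0.4,"x":-0.029,"y":0.162,"z":0,"roll":0}
    - {"hand":-0.4,"x":-0.029,"y":0.162,"z":0.03,"roll":0}
    - {"hand":-0.4,"x":-0.029,"y":0.162,"z":0.03,"roll":0}

```text
time: 11.32
tool_pos: [0.5515, -0.103, 0.1022]
tcp_rot: [-3.14, 0.001, 0.007]
wrist_force: [0.1, 0.2, -1.3]
width: 0.7
grip_force: 0.0
```

Emit:
servo_tool:
  targets:
    - {"hand":-0.4,"x":0.003,"y":0,"z":0.06,"roll":0}
    - {"hand":-0.4,"x":0.003,"y":0,"z":0.12,"roll":0}
    - {"hand":-0.4,"x":0.003,"y":0,"z":0.17,"roll":0}
    - {"hand":-0.4,"x":0.003,"y":0,"z":0.188,"roll":0}
    - {"hand":-0.4,"x":0.003,"y":0,"z":0.188,"roll":0}
    - {"hand":0.4,"x":0.003,"y":0,"z":0.188,"roll":0}
    - {"hand":0.4,"x":0.003,"y":0,"z":0.188,"roll":0}
    - {"hand":0.4,"x":0.003,"y":0,"z":0.188,"roll":0}
    - {"hand":0.4,"x":0.003,"y":0,"z":0.188,"roll":0}
    - {"hand":0.4,"x":0.003,"y":0,"z":0.188,"roll":0}

```text
time: 12.15
tool_pos: [0.5566, -0.1034, 0.0126]
tcp_rot: [3.141, 0.0, 0.005]
wrist_force: [0.3, -0.2, 5.3]
width: 0.395
grip_force: 25.9
```

Emit:
servo_tool:
  targets:
    - {"hand":0.4,"x":0,"y":0,"z":-0.03,"roll":0}
    - {"hand":0.4,"x":0,"y":0,"z":-0.1,"roll":0}
    - {"hand":0.4,"x":0,"y":0,"z":-0.16,"roll":0}
    - {"hand":0.4,"x":-0.005,"y":-0.06,"z":-0.16,"roll":0}
    - {"hand":0.4,"x":-0.015,"y":-0.14,"z":-0.16,"roll":0}
    - {"hand":0.4,"x":-0.025,"y":-0.22,"z":-0.16,"roll":0}
    - {"hand":0.4,"x":-0.035,"y":-0.3,"z":-0.16,"roll":0}
    - {"hand":0.4,"x":-0.045,"y":-0.38,"z":-0.16,"roll":0}
    - {"hand":0.4,"x":-0.05,"y":-0.44,"z":-0.16,"roll":0}
    - {"hand":0.4,"x":-0.05,"y":-0.44,"z":-0.16,"roll":0}

```text
time: 12.98
tool_pos: [0.5293, 0.1218, 0.0915]
tcp_rot: [-3.139, -0.007, -0.001]
wrist_force: [0.2, -0.1, -0.4]
width: 0.398
grip_force: 25.7
```

Emit:
servo_tool:
  targets:
    - {"hand":0.4,"x":-0.003,"y":-0.06,"z":0,"roll":0}
    - {"hand":0.4,"x":-0.004,"y":-0.112,"z":0.02,"roll":0}
    - {"hand":0.4,"x":-0.004,"y":-0.112,"z":0.06,"roll":0}
    - {"hand":0.4,"x":-0.004,"y":-0.112,"z":0.1,"roll":0}
    - {"hand":0.4,"x":-0.004,"y":-0.112,"z":0.12,"roll":0}
    - {"hand":0.4,"x":-0.004,"y":-0.112,"z":0.12,"roll":0}

```text
time: 13.48
tool_pos: [0.5254, 0.1718, 0.0282]
tcp_rot: [3.14, 0.0, -0.008]
wrist_force: [-0.3, 0.2, -1.3]
width: 0.397
grip_force: 25.7
```

Emit:
servo_tool:
  targets:
    - {"hand":0.4,"x":0.002,"y":-0.005,"z":0.008,"roll":0}
    - {"hand":0.4,"x":0.002,"y":-0.005,"z":0.016,"roll":0}
    - {"hand":0.4,"x":0.002,"y":-0.005,"z":0.02,"roll":0}
    - {"hand":0.4,"x":0.002,"y":-0.005,"z":0.024,"roll":0}
    - {"hand":0.4,"x":0.002,"y":-0.005,"z":0.027,"roll":0}
    - {"hand":0.4,"x":0.002,"y":-0.005,"z":0.027,"roll":0}

```text
time: 13.98
tool_pos: [0.529, 0.1753, 0.0174]
tcp_rot: [-3.142, -0.0, -0.0]
wrist_force: [-0.3, -0.4, -0.0]
width: 0.396
grip_force: 25.7
```

Emit:
servo_tool:
  targets:
    - {"hand":0.4,"x":0,"y":0,"z":0.003,"roll":0}
    - {"hand":0.4,"x":0,"y":0,"z":0.006,"roll":0}
    - {"hand":0.4,"x":0,"y":0,"z":0.006,"roll":0}

```text
time: 14.23
tool_pos: [0.5293, 0.1755, 0.0156]
tcp_rot: [-3.142, -0.001, -0.001]
wrist_force: [-3.2, -1.7, 7.5]
width: 0.396
grip_force: 26.4
```

Emit:
servo_tool:
  targets:
    - {"hand":0.15,"x":0,"y":0,"z":0,"roll":0}
    - {"hand":-0.1,"x":0,"y":0,"z":0,"roll":0}
    - {"hand":-0.1,"x":0,"y":0,"z":0,"roll":0}
    - {"hand":-0.1,"x":0,"y":0,"z":-0.06,"roll":0}
    - {"hand":-0.1,"x":0,"y":0,"z":-0.14,"roll":0}
    - {"hand":-0.1,"x":0,"y":0,"z":-0.21,"roll":0}
    - {"hand":-0.4,"x":0.01,"y":0.08,"z":-0.21,"roll":0}
    - {"hand":-0.4,"x":0.02,"y":0.16,"z":-0.21,"roll":0}
    - {"hand":-0.4,"x":0.03,"y":0.24,"z":-0.21,"roll":0}
    - {"hand":-0.4,"x":0.04,"y":0.32,"z":-0.21,"roll":0}

```text
time: 15.07
tool_pos: [0.5491, 0.0142, 0.1197]
tcp_rot: [3.142, 0.003, 0.002]
wrist_force: [0.0, -0.6, -1.1]
width: 0.7
grip_force: 0.0
```

Emit:
servo_tool:
  targets:
    - {"hand":-0.4,"x":0.005,"y":0.08,"z":0,"roll":0}
    - {"hand":-0.4,"x":0.01,"y":0.16,"z":0,"roll":0}
    - {"hand":-0.4,"x":0.015,"y":0.24,"z":0,"roll":0}
    - {"hand":-0.4,"x":0.02,"y":0.32,"z":0,"roll":0}
    - {"hand":-0.4,"x":0.02,"y":0.4,"z":0,"roll":0}
    - {"hand":-0.4,"x":0.02,"y":0.436,"z":0,"roll":0}
    - {"hand":-0.4,"x":0.02,"y":0.436,"z":0,"roll":0}
    - {"hand":-0.4,"x":0.02,"y":0.436,"z":0,"roll":0}

```text
time: 15.73
tool_pos: [0.5587, -0.2034, 0.1189]
tcp_rot: [-3.141, 0.004, 0.001]
wrist_force: [-0.7, 0.1, -0.0]
width: 0.7
grip_force: 0.0
```

```bash
python3 snap.py scene s6 240 440 120 260 4
```

```text
[ 0.5586 -0.2023  0.1188] [-0.5  0.1 -0.5]
```

View pics/s6.png

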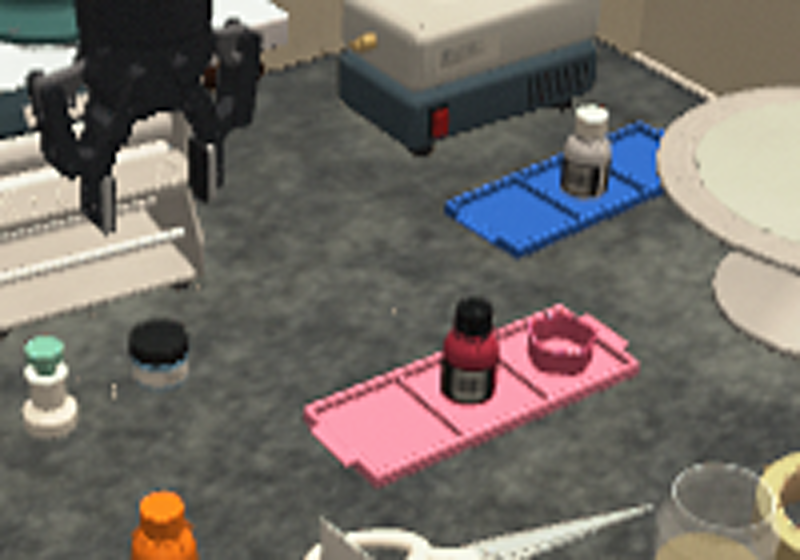

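The silver bottle stands in the blue middle pocket at (586,150), and the gripper is over the black-lidded pot. I'm descending.

Emit:
servo_tool:
  targets:
    - {"hand":-0.3,"x":-0.003,"y":0,"z":0.06,"roll":0}
    - {"hand":-0.3,"x":-0.003,"y":0,"z":0.12,"roll":0}
    - {"hand":-0.3,"x":-0.003,"y":0,"z":0.18,"roll":0}
    - {"hand":-0.3,"x":-0.003,"y":0,"z":0.215,"roll":0}
    - {"hand":-0.3,"x":-0.003,"y":0,"z":0.22,"roll":0}
    - {"hand":0.3,"x":-0.003,"y":0,"z":0.22,"roll":0}
    - {"hand":0.3,"x":-0.003,"y":0,"z":0.22,"roll":0}
    - {"hand":0.3,"x":-0.003,"y":0,"z":0.22,"roll":0}
    - {"hand":0.3,"x":-0.003,"y":0,"z":0.22,"roll":0}
    - {"hand":0.3,"x":-0.003,"y":0,"z":0.22,"roll":0}

```text
time: 16.62
tool_pos: [0.5588, -0.2029, 0.011]
tcp_rot: [3.14, 0.001, 0.004]
wrist_force: [-0.6, 0.2, -0.5]
width: 0.429
grip_force: 25.8
```

Emit:
servo_tool:
  targets:
    - {"hand":0.3,"x":0,"y":0,"z":-0.03,"roll":0}
    - {"hand":0.3,"x":0,"y":0,"z":-0.1,"roll":0}
    - {"hand":0.3,"x":0,"y":0,"z":-0.17,"roll":0}
    - {"hand":0.3,"x":-0.01,"y":-0.06,"z":-0.17,"roll":0}
    - {"hand":0.3,"x":-0.015,"y":-0.14,"z":-0.17,"roll":0}
    - {"hand":0.3,"x":-0.02,"y":-0.22,"z":-0.17,"roll":0}
    - {"hand":0.3,"x":-0.03,"y":-0.3,"z":-0.17,"roll":0}
    - {"hand":0.3,"x":-0.04,"y":-0.38,"z":-0.17,"roll":0}
    - {"hand":0.3,"x":-0.045,"y":-0.44,"z":-0.17,"roll":0}
    - {"hand":0.3,"x":-0.045,"y":-0.44,"z":-0.17,"roll":0}

```text
time: 17.45
tool_pos: [0.5343, 0.0221, 0.0951]
tcp_rot: [-3.139, -0.007, -0.001]
wrist_force: [0.6, -0.6, 0.4]
width: 0.433
grip_force: 25.9
```

Emit:
servo_tool:
  targets:
    - {"hand":0.3,"x":-0.003,"y":-0.07,"z":0,"roll":0}
    - {"hand":0.3,"x":-0.005,"y":-0.14,"z":0,"roll":0}
    - {"hand":0.3,"x":-0.006,"y":-0.173,"z":0.02,"roll":0}
    - {"hand":0.3,"x":-0.006,"y":-0.173,"z":0.06,"roll":0}
    - {"hand":0.3,"x":-0.006,"y":-0.173,"z":0.1,"roll":0}
    - {"hand":0.3,"x":-0.006,"y":-0.173,"z":0.13,"roll":0}
    - {"hand":0.3,"x":-0.006,"y":-0.173,"z":0.13,"roll":0}

```text
time: 18.03
tool_pos: [0.5294, 0.1032, 0.0266]
tcp_rot: [3.141, 0.001, -0.008]
wrist_force: [-0.8, 0.3, 0.3]
width: 0.437
grip_force: 25.9
```

Emit:
servo_tool:
  targets:
    - {"hand":0.3,"x":0.003,"y":0,"z":0.008,"roll":0}
    - {"hand":0.3,"x":0.003,"y":0,"z":0.016,"roll":0}
    - {"hand":0.3,"x":0.003,"y":0,"z":0.022,"roll":0}
    - {"hand":0.3,"x":0.003,"y":0,"z":0.026,"roll":0}
    - {"hand":0.3,"x":0.003,"y":0,"z":0.029,"roll":0}
    - {"hand":0.3,"x":0.003,"y":0,"z":0.029,"roll":0}

```text
time: 18.53
tool_pos: [0.5335, 0.1038, 0.0149]
tcp_rot: [-3.142, -0.0, -0.0]
wrist_force: [-0.6, -0.1, 0.2]
width: 0.43
grip_force: 25.9
```

Emit:
servo_tool:
  targets:
    - {"hand":0.3,"x":0,"y":0,"z":0.003,"roll":0}
    - {"hand":0.3,"x":0,"y":0,"z":0.006,"roll":0}
    - {"hand":0.3,"x":0,"y":0,"z":0.006,"roll":0}

```text
time: 18.78
tool_pos: [0.5338, 0.104, 0.0124]
tcp_rot: [-3.142, -0.001, -0.001]
wrist_force: [-0.8, -1.4, 4.1]
width: 0.436
grip_force: 26.2
```

Emit:
servo_tool:
  targets:
    - {"hand":0,"x":0,"y":0,"z":0,"roll":0}
    - {"hand":-0.15,"x":0,"y":0,"z":0,"roll":0}
    - {"hand":-0.15,"x":0,"y":0,"z":0,"roll":0}
    - {"hand":-0.15,"x":0,"y":0,"z":-0.06,"roll":0}
    - {"hand":-0.15,"x":0,"y":0,"z":-0.14,"roll":0}
    - {"hand":-0.15,"x":0,"y":0,"z":-0.22,"roll":0}
    - {"hand":-0.3,"x":0.02,"y":0.08,"z":-0.24,"roll":0}
    - {"hand":-0.3,"x":0.04,"y":0.15,"z":-0.24,"roll":0}
    - {"hand":-0.3,"x":0.06,"y":0.22,"z":-0.24,"roll":0}
    - {"hand":-0.3,"x":0.06,"y":0.3,"z":-0.24,"roll":0}

```text
time: 19.62
tool_pos: [0.5656, -0.047, 0.133]
tcp_rot: [3.141, 0.003, 0.006]
wrist_force: [1.1, 0.4, 0.6]
width: 0.646
grip_force: 0.0
```

Emit:
servo_tool:
  targets:
    - {"hand":-0.3,"x":0,"y":0.08,"z":0,"roll":0}
    - {"hand":-0.3,"x":0,"y":0.16,"z":0,"roll":0}
    - {"hand":-0.3,"x":0,"y":0.24,"z":0,"roll":0}
    - {"hand":-0.3,"x":0,"y":0.32,"z":0,"roll":0}
    - {"hand":-0.3,"x":0,"y":0.4,"z":0,"roll":0}
    - {"hand":-0.3,"x":0,"y":0.48,"z":0,"roll":0}
    - {"hand":-0.3,"x":0,"y":0.56,"z":0,"roll":0}
    - {"hand":-0.3,"x":0,"y":0.64,"z":0,"roll":0}
    - {"hand":-0.3,"x":0,"y":0.7,"z":0,"roll":0}
    - {"hand":-0.3,"x":0,"y":0.7,"z":0,"roll":0}

```text
time: 20.45
tool_pos: [0.563, -0.4024, 0.1316]
tcp_rot: [3.138, -0.006, 0.001]
wrist_force: [0.2, -0.3, 0.5]
width: 0.65
grip_force: 0.0
```

Emit:
servo_tool:
  targets:
    - {"hand":-0.3,"x":-0.07,"y":0.004,"z":0,"roll":0}
    - {"hand":-0.3,"x":-0.14,"y":0.004,"z":0,"roll":0}
    - {"hand":-0.3,"x":-0.172,"y":0.004,"z":0,"roll":0}
    - {"hand":-0.3,"x":-0.172,"y":0.004,"z":0.08,"roll":0}
    - {"hand":-0.3,"x":-0.172,"y":0.004,"z":0.14,"roll":0}
    - {"hand":-0.3,"x":-0.172,"y":0.004,"z":0.14,"roll":0}
    - {"hand":-0.3,"x":-0.172,"y":0.004,"z":0.14,"roll":0}

```text
time: 21.03
tool_pos: [0.4758, -0.396, 0.0596]
tcp_rot: [-3.138, -0.001, 0.007]
wrist_force: [-0.7, -0.3, 0.2]
width: 0.653
grip_force: 0.0
```

```bash
python3 snap.py scene s7 140 420 130 270 2.8
```

```text
[ 0.4776 -0.3975  0.0618] [-0.1 -1.2  1.3]
```

View pics/s7.png

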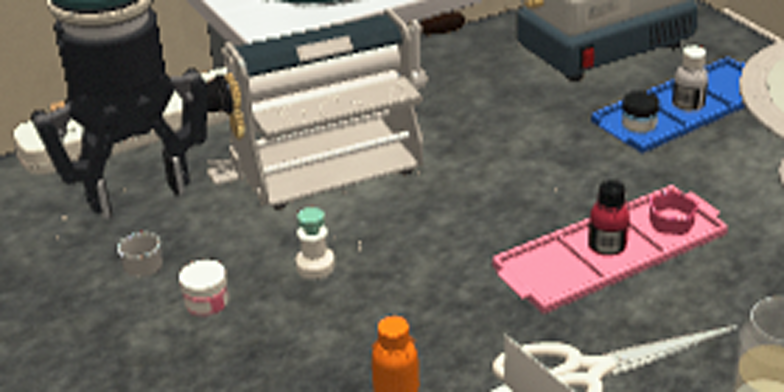

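The black-lidded pot is upright in the blue end pocket at (640,110), and the ring is below the gripper at (140,253). I'm correcting y and descending.

Emit:
servo_tool:
  targets:
    - {"hand":-0.3,"x":0,"y":0.014,"z":0,"roll":0}
    - {"hand":-0.3,"x":0,"y":0.014,"z":0.04,"roll":0}
    - {"hand":-0.3,"x":0,"y":0.014,"z":0.08,"roll":0}
    - {"hand":-0.3,"x":0,"y":0.014,"z":0.105,"roll":0}
    - {"hand":-0.3,"x":0,"y":0.014,"z":0.105,"roll":0}

```text
time: 21.5
tool_pos: [0.4769, -0.4045, 0.0079]
tcp_rot: [-3.14, -0.001, 0.003]
wrist_force: [-0.5, -0.7, 0.1]
width: 0.655
grip_force: 0.0
```

Emit:
servo_tool:
  targets:
    - {"hand":0.4,"x":0,"y":0,"z":0,"roll":0}
    - {"hand":0.4,"x":0,"y":0,"z":0,"roll":0}
    - {"hand":0.4,"x":0,"y":0,"z":0,"roll":0}
    - {"hand":0.4,"x":0,"y":0,"z":0,"roll":0}
    - {"hand":0.4,"x":0,"y":0,"z":0,"roll":0}
    - {"hand":0.4,"x":0,"y":0,"z":0,"roll":0}
  grip_force: 20

```text
time: 22.0
tool_pos: [0.4786, -0.406, 0.0108]
tcp_rot: [3.14, 0.001, 0.003]
wrist_force: [-0.6, -0.9, 4.3]
width: 0.389
grip_force: 20.1
```

Emit:
servo_tool:
  targets:
    - {"hand":0.4,"x":0,"y":0,"z":-0.03,"roll":0}
    - {"hand":0.4,"x":0,"y":0,"z":-0.1,"roll":0}
    - {"hand":0.4,"x":0,"y":0,"z":-0.18,"roll":0}
    - {"hand":0.4,"x":0,"y":0,"z":-0.24,"roll":0}
    - {"hand":0.4,"x":0.06,"y":0,"z":-0.24,"roll":0}
    - {"hand":0.4,"x":0.12,"y":0,"z":-0.24,"roll":0}
    - {"hand":0.4,"x":0.17,"y":0,"z":-0.24,"roll":0}
    - {"hand":0.4,"x":0.17,"y":-0.06,"z":-0.24,"roll":0}
    - {"hand":0.4,"x":0.17,"y":-0.14,"z":-0.24,"roll":0}
    - {"hand":0.4,"x":0.17,"y":-0.22,"z":-0.24,"roll":0}

```text
time: 22.83
tool_pos: [0.5625, -0.2943, 0.1284]
tcp_rot: [-3.141, 0.002, 0.001]
wrist_force: [0.1, 0.2, -0.1]
width: 0.385
grip_force: 20.1
```

Emit:
servo_tool:
  targets:
    - {"hand":0.4,"x":0,"y":-0.08,"z":0,"roll":0}
    - {"hand":0.4,"x":0,"y":-0.16,"z":0,"roll":0}
    - {"hand":0.4,"x":0,"y":-0.24,"z":0,"roll":0}
    - {"hand":0.4,"x":0,"y":-0.32,"z":0,"roll":0}
    - {"hand":0.4,"x":0,"y":-0.4,"z":0,"roll":0}
    - {"hand":0.4,"x":-0.02,"y":-0.475,"z":0,"roll":0}
    - {"hand":0.4,"x":-0.04,"y":-0.55,"z":0,"roll":0}
    - {"hand":0.4,"x":-0.06,"y":-0.625,"z":0,"roll":0}
    - {"hand":0.4,"x":-0.08,"y":-0.7,"z":0,"roll":0}
    - {"hand":0.4,"x":-0.08,"y":-0.75,"z":0,"roll":0}

```text
time: 23.67
tool_pos: [0.5197, 0.0827, 0.1288]
tcp_rot: [-3.141, -0.002, 0.004]
wrist_force: [-0.1, -0.3, -1.9]
width: 0.388
grip_force: 20.1
```

Next to (0.521, 0.245), keeping z high, then partway down.

Emit:
servo_tool:
  targets:
    - {"hand":0.4,"x":0,"y":-0.08,"z":0,"roll":0}
    - {"hand":0.4,"x":0,"y":-0.16,"z":0,"roll":0}
    - {"hand":0.4,"x":0,"y":-0.24,"z":0,"roll":0}
    - {"hand":0.4,"x":0,"y":-0.32,"z":0,"roll":0}
    - {"hand":0.4,"x":0,"y":-0.325,"z":0,"roll":0}
    - {"hand":0.4,"x":0,"y":-0.325,"z":0.06,"roll":0}
    - {"hand":0.4,"x":0,"y":-0.325,"z":0.12,"roll":0}
    - {"hand":0.4,"x":0,"y":-0.325,"z":0.12,"roll":0}

```text
time: 24.33
tool_pos: [0.5173, 0.2406, 0.0634]
tcp_rot: [3.137, 0.002, -0.016]
wrist_force: [-2.0, -0.5, -1.6]
width: 0.382
grip_force: 20.1
```

Emit:
servo_tool:
  targets:
    - {"hand":0.4,"x":0.004,"y":-0.006,"z":0,"roll":0}
    - {"hand":0.4,"x":0.004,"y":-0.006,"z":0.03,"roll":0}
    - {"hand":0.4,"x":0.004,"y":-0.006,"z":0.06,"roll":0}
    - {"hand":0.4,"x":0.004,"y":-0.006,"z":0.08,"roll":0}
    - {"hand":0.4,"x":0.004,"y":-0.006,"z":0.09,"roll":0}
    - {"hand":0.4,"x":0.004,"y":-0.006,"z":0.09,"roll":0}

```text
time: 24.83
tool_pos: [0.5242, 0.245, 0.0241]
tcp_rot: [3.141, -0.0, -0.001]
wrist_force: [-0.8, -1.4, 0.2]
width: 0.386
grip_force: 20.1
```

Contact is expected near z 0.0138.

Emit:
servo_tool:
  targets:
    - {"hand":0.4,"x":0,"y":0,"z":0.008,"roll":0}
    - {"hand":0.4,"x":0,"y":0,"z":0.014,"roll":0}
    - {"hand":0.4,"x":0,"y":0,"z":0.018,"roll":0}
    - {"hand":0.4,"x":0,"y":0,"z":0.022,"roll":0}
    - {"hand":0.4,"x":0,"y":0,"z":0.022,"roll":0}

```text
time: 25.25
tool_pos: [0.5247, 0.2456, 0.0138]
tcp_rot: [-3.141, -0.001, -0.001]
wrist_force: [-0.5, 0.5, 1.2]
width: 0.382
grip_force: 20.3
```

Emit:
servo_tool:
  targets:
    - {"hand":0.4,"x":0,"y":0,"z":0.002,"roll":0}
    - {"hand":0.4,"x":0,"y":0,"z":0.004,"roll":0}
    - {"hand":0.4,"x":0,"y":0,"z":0.004,"roll":0}

```text
time: 25.5
tool_pos: [0.5248, 0.2456, 0.0136]
tcp_rot: [-3.142, -0.001, -0.001]
wrist_force: [-5.4, -2.5, 15.4]
width: 0.387
grip_force: 20.9
```

Contact is made. I'm releasing, lifting and moving aside.

Emit:
servo_tool:
  targets:
    - {"hand":0.1,"x":0,"y":0,"z":-0.002,"roll":0}
    - {"hand":-0.15,"x":0,"y":0,"z":-0.002,"roll":0}
    - {"hand":-0.15,"x":0,"y":0,"z":-0.002,"roll":0}
    - {"hand":-0.15,"x":0,"y":0,"z":-0.06,"roll":0}
    - {"hand":-0.15,"x":0,"y":0,"z":-0.14,"roll":0}
    - {"hand":-0.15,"x":0,"y":0,"z":-0.22,"roll":0}
    - {"hand":-0.15,"x":0,"y":0,"z":-0.3,"roll":0}
    - {"hand":-0.15,"x":0,"y":0.08,"z":-0.36,"roll":0}
    - {"hand":-0.15,"x":0,"y":0.15,"z":-0.4,"roll":0}
    - {"hand":-0.15,"x":0,"y":0.22,"z":-0.4,"roll":0}

```text
time: 26.33
tool_pos: [0.5272, 0.1361, 0.2166]
tcp_rot: [-3.139, -0.005, -0.014]
wrist_force: [0.8, -0.1, 0.7]
width: 0.573
grip_force: 0.0
```

Emit:
servo_tool:
  targets:
    - {"hand":-0.15,"x":0,"y":0.08,"z":0,"roll":0}
    - {"hand":-0.15,"x":0,"y":0.16,"z":0,"roll":0}
    - {"hand":-0.15,"x":0,"y":0.24,"z":0,"roll":0}
    - {"hand":-0.15,"x":0,"y":0.32,"z":0,"roll":0}
    - {"hand":-0.15,"x":0,"y":0.4,"z":0,"roll":0}
    - {"hand":-0.15,"x":0,"y":0.48,"z":0,"roll":0}
    - {"hand":-0.15,"x":0,"y":0.56,"z":0,"roll":0}
    - {"hand":-0.15,"x":0,"y":0.64,"z":0,"roll":0}
    - {"hand":-0.15,"x":0,"y":0.72,"z":0,"roll":0}
    - {"hand":-0.15,"x":0,"y":0.72,"z":0,"roll":0}

```text
time: 27.17
tool_pos: [0.5241, -0.2313, 0.2109]
tcp_rot: [3.138, -0.008, 0.0]
wrist_force: [-0.1, 0.3, 0.2]
width: 0.571
grip_force: 0.0
```

```bash
python3 snap.py top t8 160 360 140 270 3.8; python3 snap.py scene s8 140 440 120 270 2.6
```

```text
[ 0.524  -0.2281  0.2107] [-0.7  0.8 -0.1]
[ 0.524  -0.226   0.2106] [ 0.2  0.4 -0.1]
```

View pics/t8.png

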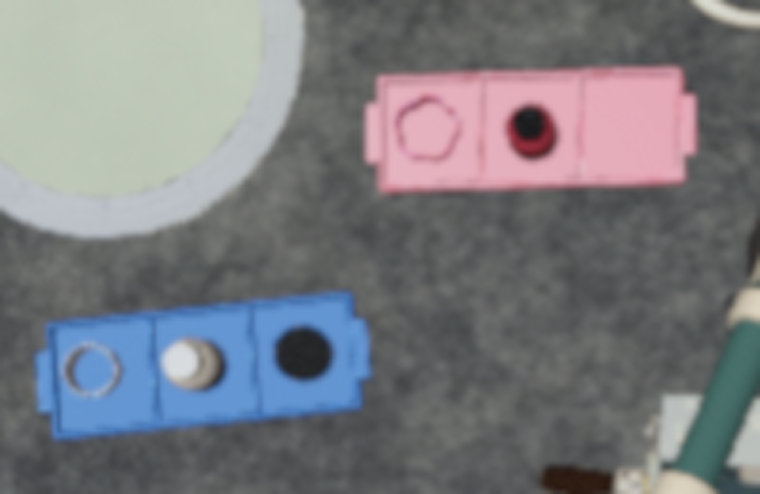

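View pics/s8.png

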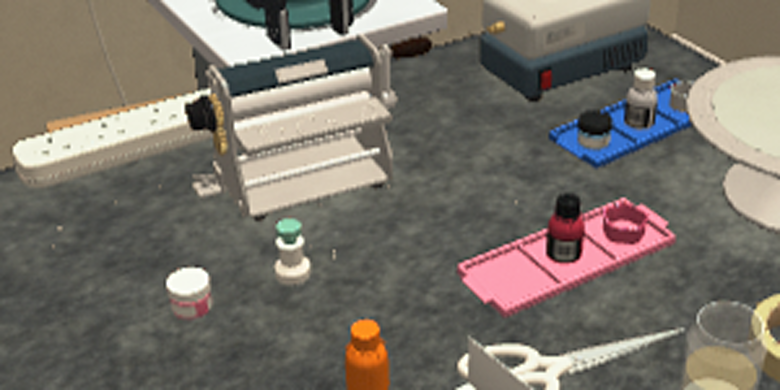

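All five pieces sit flat and well inside their pockets. In the top crop the blossom cutter is at (428,128), ruby (530,130), ring (92,369), silver (190,363) and black lid (303,353). The white-lidded pot and plunger cutter haven't moved.

```bash
python3 -c "
from workcell import ticket; print(ticket.finish_job())"
```

```text
the job is handed in; nothing more can be done
None
```

I handed the job in at about 27 s: the final pictures show all five pieces upright in their assigned pockets and the white-lidded pot and plunger cutter still standing in place; no verdict was returned.

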